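# Grease the open bearing of the jar mill

## Robot

A 6-joint arm with a two-finger parallel gripper is mounted at the origin on the work surface. World frame = base frame: x ahead of the robot, y to its left, z up, the work surface at z = 0. Lengths are in mm, angles in rad, forces in N, time in s.
With the tool pointing down it reaches from about 350 to 775 mm from the base axis. Payload 7.3 kg.
Tool frame: the origin (TCP) lies at the very end of the fingers, on their centre line; the grasp point (between the pads) lies 19 mm behind it; z points along the fingers, y is the line along which they close (so a half turn about z gives the same grasp; the last joint's range is limited). The gripper opens to 92 mm and grips with 3 to 60 N. Pads are 19 mm wide; open, the fingers measure 130 mm over their backs; the gripper's body (75 mm by 190 mm) begins 47 mm behind the grasp point.
Start: joints at [-1.28, 0.342, 1.524, -0, 1.275, -0.146], TCP at [222.121, -475.718, 226.741] pointing down, gripper open.
Joint ranges: [-2.53, 2.53], [-0.77, 2.02], [0.04, 2.7], [-1, 4.14], [0.28, 2.66], [-3.11, 3.11]. Speed limits (rad/s): [2.57, 2.57, 3.14, 3.14, 3.14, 3.14].

## Interface

Orientations are given as [roll, pitch, yaw] about the fixed x, y, z axes, in that order (R = Rz(yaw) Ry(pitch) Rx(roll)).
In Python, from plant import get_obs, capture, close_job gives the robot as it stands. The module is installed in compiled form; this text tells all that it offers.
- The arm moves only by the shell command python3 -m handwheel 'ROWS'. ROWS is JSON, a list of rows, each a list of 3 entries, a list of its own where there are three numbers: the turn, a rotation vector about the tool's x, y, z in degrees, then the shift along the tool's x, y, z in m, then the opening, from 0 (shut) to 1 (fully open). A call has 1 to 12 rows; each row is the pose to reach, as a shift and turn from the pose commanded when the call began, along the tool's axes at that moment; what a row does not reach only later rows make up. A row lasts 1/10 s, in which the tool goes at most 50 mm and 8.59 degrees, less where a joint would pass 70% of its speed; a pose out of reach is approached as far as the arm can. A call with a gripper value outside its range is refused whole. The fingers move at their own pace and stop on an object; the grip force is fixed at half the most. Time passes only in rows, so rows that repeat a pose let the fingers close. It gives the time, the measured TCP pose, the force, the opening and the grip force at its end, in the units of the state.
- get_obs(): the state, without advancing time (a new reading comes with each control period).
- capture(name): name is "scene" or "top"; returns a dict with "image" (480x640x3 uint8, red, green, blue), "depth" (480x640 float32, mm along the optical axis (not along the pixel's ray), 0 where there is no reading), "fx", "fy", "cx", "cy" (pixels), "camera_from_world" (4x4, takes a point from world to camera coordinates). Camera axes: x right, y down, z forward; pixel columns grow to the right and rows downward; lengths in mm; the calibration is good to about 2 mm. A picture is of the moment at which its call begins.
- close_job(): hands the job in; it is judged then, once.
The state is a dict: "time": time; "joint_positions": joint angles; "dq": joint speeds; "tau": joint torques, N m; "tool_pos": TCP position; "tcp_rot": TCP orientation; "contact_force": force on the tool from outside, world axes, zero at the start; "moment": the same for the moment, N m; "grip_width": finger opening in mm; "finger_force": force on a finger pad.
Only numpy, scipy, OpenCV 4.12 (cv2) and the standard library are available. Lean on these libraries where they do the work, as an engineer would, in place of code of your own. Each camera call takes 0.05 s, during which the arm holds its last target. There are 200 camera calls.

## Task

Take the push-type grease gun out of its stand and grease the jar mill's bearing whose angled nipple has its dust cap off: set the coupler squarely on the tilted nipple and press along the nipple's axis until it snaps over the head, then keep pushing the gun in against its spring, well past half of its stroke. Finish while holding it there: gun still in the gripper, still seated squarely and pushed in. Leave the other things on the bench where they are.

Things in the scene. Friction and masses are not known exactly. Their poses are not given: they have to be found in the camera images.
- gun_grip (a point): Middle of the grip of the grease gun, on its axis; z along the gun to its domed black top end, 30 mm above. The barrel to grip is a plain metal cylinder 32 mm across, from 26 mm below to 24 mm above this point. Right under it a flange 50 mm across (26 to 32 mm below) rests on the stand; fingertips may bear on it. 0.4 to 0.5 kg; round, so its turn about z does not matter.
- gun: The same push-type gun, 146 mm long, upright in its stand at the start. Origin on its axis at the coupler's mouth (spring relaxed), 116 mm below gun_grip; z to the top end. From the mouth up: coupler 24 mm across (27 at the mouth) and 36 long, bare tube 10 mm across and 28 long, nose 28 mm across and 20 long, flange, barrel.
- coupler_seat (a point): Flat bottom of the coupler's socket, on its axis, 17.8 mm in from the mouth; 98.2 mm below gun_grip while the spring is relaxed. z to the gun's top end. Socket 17 mm across inside, 20 mm at the mouth, four sprung jaws 6 mm in. Over the nipple's head they need about 5 to 9 N and snap behind it; this point is then on the nipple's tip.
- nozzle (a joint): How far coupler and tube are pushed into the gun against its spring: 0 relaxed, 0.020 m at the stop. The spring needs 11 N to start and 0.4 N more per mm (19 N at the stop), more than the jaws need, so the coupler snaps on first. It springs back when the push is taken off.
- stand: The gun's fixed bench stand: base 110 x 110 mm, two posts, and a top plate 70 (x) by 110 (y) mm, upper face 98 mm above the bench, with a through hole 35 mm across in its middle. Origin on the bench under the hole. The gun's flange lies on the plate, coupler mouth 14 mm and gun_grip 130 mm above the bench; lift it out straight up by 90 mm or more.
- nipple_tip (a point): Tip of the ball head of the nipple to grease; z is the nipple's axis, outward, 30 degrees off vertical, leaning to -x (to the robot) give or take 40 degrees. Ball 12 mm across, centre 6 mm below this point, neck 7 mm, collar 11 mm across from 20.5 mm below. About 137 mm above the bench, on the left or right bearing of the mill's roller nearer the robot; the others wear grey caps.
- nipple: The same nipple with hexagon and head, fixed; origin at its foot on the bearing's top, z up, leaning to its own -x.
- mill: Jar mill, fixed: white frame 240 (x) by 420 (y) mm, two rubber rollers 56 mm across along its y, 120 mm apart, in four grey pillow-block bearings (tops 105 mm high; at 60 mm either way in its x, 175 mm in its y), blue drive housing 114 mm high at its +y end, out to 274 mm. Origin on the bench under its middle.
- jar: Bystander: white ceramic milling jar with a clamp bar over its lid, 112 mm across, 144 mm high; origin under its centre.
- loose_cap: Bystander: the small grey dust cap that was taken off, 20 mm across, 27 mm high, on the bench between robot and mill; origin under its centre.
- wrench: Bystander: steel spanner 150 mm long lying on the bench between robot and mill; origin under its middle, x along it.
- tube_rack: Bystander: white rack of capped sample tubes, 70 by 190 mm, 66 mm high; origin under its centre.
- pipette: Bystander: white hand pipette lying on the bench, 280 mm long along its x, 30 mm high; origin under it.
- wash_bottle: Bystander: white wash bottle 72 mm across, 185 mm high with its spout; origin under its centre.
There are look-alikes about, which are no part of the job. What is shaped like the gun but red is not meant.

How it is judged:
By the outcome, as a careful person would: the job done as asked, in the order asked, and still so for the second after the job is handed in, while the arm keeps its last pose, push and grip.
It also fails if it takes over 38 s, if anything falls off the work surface, if the arm or the gripper's body presses on something with over 40 N, if the wrist force passes 120 N, or if a joint passes its speed limit or range.

## Working session

There is one attempt and no reset: what is moved stays moved. The work goes in short steps, Python scripts to look and compute and a shell command to move; the robot and the scene stay as the last step left them, time stands still between calls to the robot, and variables do not carry over. Pictures are saved under pics/ and viewed, at most 10 in all, crops included, and the job is handed in when it is done.

```bash
mkdir -p pics; cat > h.py <<'E'
import numpy as np, cv2, pickle
from plant import get_obs, capture
def snap(n,tag):
    c=capture(n); pickle.dump(c,open(f'pics/{tag}.pkl','wb')); cv2.imwrite(f'pics/{tag}.png',c['image'][:,:,::-1]); return c
def load(tag): return pickle.load(open(f'pics/{tag}.pkl','rb'))
def world(c):
    d=c['depth'].astype(float); v,u=np.mgrid[:480,:640]
    P=np.stack([(u-c['cx'])/c['fx']*d,(v-c['cy'])/c['fy']*d,d],-1)
    T=np.linalg.inv(c['camera_from_world']); return P@T[:3,:3].T+T[:3,3]
def ray(c,u,v):
    T=np.linalg.inv(c['camera_from_world']); d=T[:3,:3]@np.array([(u-c['cx'])/c['fx'],(v-c['cy'])/c['fy'],1]); return T[:3,3],d/np.linalg.norm(d)
def onplane(c,u,v,z):
    o,d=ray(c,u,v); return o+d*(z-o[2])/d[2]
def proj(c,p):
    q=c['camera_from_world']@np.r_[p,1]; return [c['fx']*q[0]/q[2]+c['cx'],c['fy']*q[1]/q[2]+c['cy']]
def two(a,b):
    (o1,d1),(o2,d2)=a,b; s=np.linalg.lstsq(np.c_[d1,-d2],o2-o1,rcond=None)[0]
    p,q=o1+s[0]*d1,o2+s[1]*d2; return (p+q)/2,np.linalg.norm(p-q)
E
python3 - <<'E'
from h import *
for n in('scene','top'):
    c=snap(n,n+'0'); print(n,c['fx'],np.linalg.inv(c['camera_from_world']).round(2).tolist())
o=get_obs(); print(o)
E
```

```text
scene 507.44413769292026 [[0.48, 0.56, -0.68, 1363.22], [0.88, -0.31, 0.36, -503.45], [-0.0, -0.77, -0.64, 963.31], [0.0, 0.0, 0.0, 1.0]]
top 587.1874032930566 [[-0.08, -0.97, 0.22, 108.86], [-1.0, 0.08, -0.01, -13.48], [-0.01, -0.22, -0.98, 1709.13], [0.0, 0.0, 0.0, 1.0]]
{'time': 0.1, 'joint_positions': array([-1.28000112e+00,  3.42629964e-01,  1.52492206e+00,  4.26126132e-06,
        1.27538288e+00, -1.45982530e-01]), 'dq': array([ 0.00208532, -0.00138169, -0.00457378,  0.0016744 ,  0.00057436,
        0.00069218]), 'tau': array([ 1.47219900e-03, -4.32004631e+01, -2.44694942e+01,  7.18763075e-02,
        5.25838626e-02, -4.79435892e-05]), 'tool_pos': array([ 222.01235959, -475.35199358,  226.12623599]), 'tcp_rot': array([-3.14026527e+00, -1.99282212e-04,  4.36776361e-01]), 'contact_force': array([0.3071556 , 0.28221438, 0.39895928]), 'moment': array([-0.03940387, -0.03378335, -0.01146856]), 'finger_force': 0.0, 'grip_width': 91.80798711985662}
```

View pics/scene0.png

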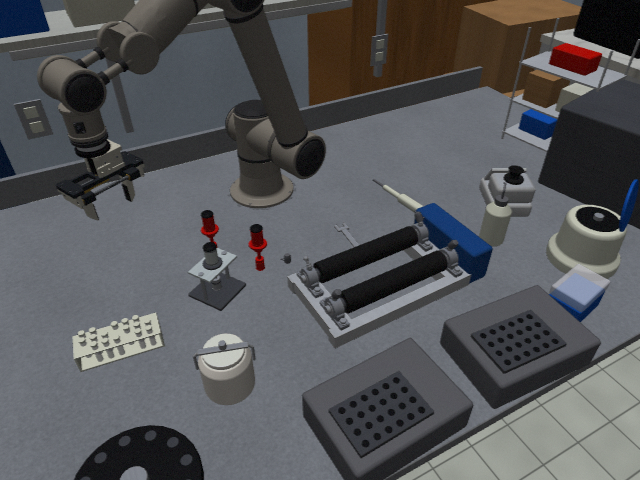

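View pics/top0.png

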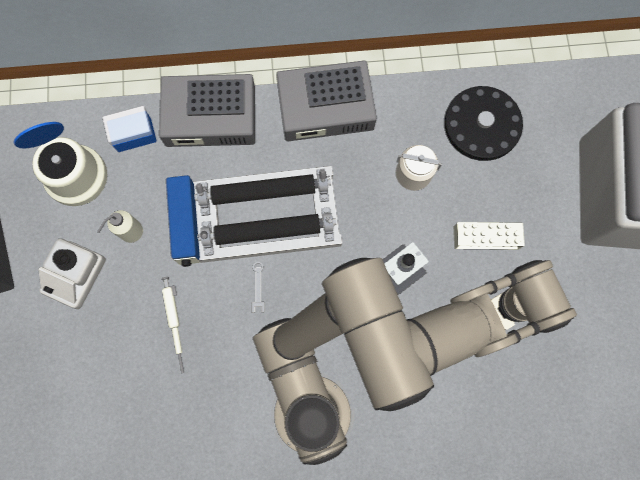

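The scene view shows the metal gun in its stand at (212,255), with red decoys at (209,225) and (258,245). The mill is at (380,280), and its near-roller bearings are at about (310,275) and (420,238). The top view shows the gun at (408,262) and the near bearings at (206,236) and (327,225). Next I'll enlarge the bearings and measure the gun.

```bash
python3 - <<'E'
from h import *
s,t=load('scene0'),load('top0')
def cr(c,u,v,r=25): return cv2.resize(c['image'][v-r:v+r,u-r:u+r,::-1],(400,300) if 0 else (300,300),interpolation=cv2.INTER_CUBIC)
cv2.imwrite('pics/cr1.png',np.vstack([np.hstack([cr(s,308,275),cr(s,420,238)]),np.hstack([cr(t,327,225),cr(t,206,236)])]))
for c,u,v,r in((s,212,255,22),(t,408,262,22)):
    W=world(c)[v-r:v+r,u-r:u+r].reshape(-1,3); 
    m=W[(W[:,2]>148)&(W[:,2]<175)]; print('gun top pts',len(m),m.mean(0).round(1),m.min(0).round(1),m.max(0).round(1))
    m=W[(W[:,2]>94)&(W[:,2]<101)]; print('plate',len(m),m.mean(0).round(1),m[:,2].std())
for c,P in((s,((308,275),(420,238))),(t,((327,225),(206,236)))):
  for u,v in P:
    W=world(c)[v-18:v+18,u-18:u+18].reshape(-1,3); m=W[(W[:,2]>112)&(W[:,2]<160)]
    print('bearing',u,v,len(m),m.mean(0).round(1), m[m[:,2].argmax()].round(1))
E
```

```text
gun top pts 118 [ 393.9 -297.5  156. ] [ 373.7 -312.4  148.5] [ 409.3 -279.7  160.5]
plate 496 [ 395.7 -298.3   97.2] 1.6808966347189667
gun top pts 124 [ 385.6 -293.1  158.1] [ 369.6 -310.3  148.1] [ 403.8 -276.9  165.9]
plate 473 [ 385.1 -294.5   97.8] 1.8432789794031523
bearing 308 275 50 [527.7 -95.2 123.3] [525.3 -97.1 140.3]
bearing 420 238 34 [526.2 268.7 116.3] [522.2 248.7 125.8]
bearing 327 225 27 [521.6 -88.5 127.7] [515.3 -94.9 146.6]
bearing 206 236 193 [507.  284.8 121. ] [509.1 258.  145.5]
```

View pics/cr1.png

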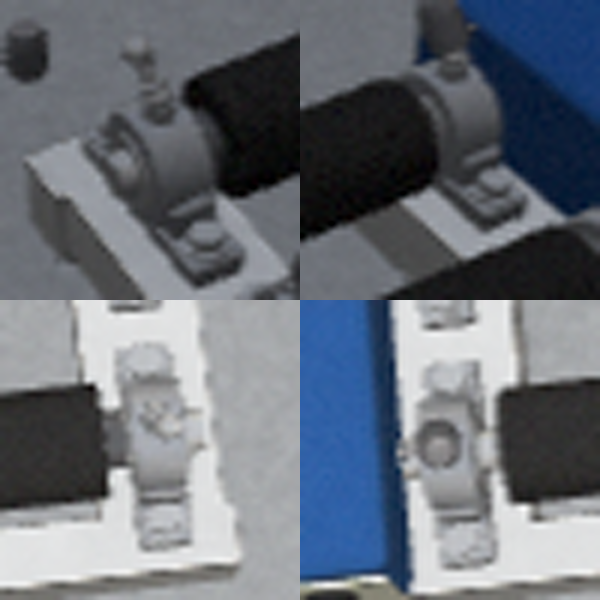

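The open nipple is on the right bearing (y≈-95). Its ball is at about (305.5,257.5) in the scene view and its foot at about (309,267). The left bearing wears a cap. Next I'll triangulate the gun, the ball and the mill, and place the decoys.

```bash
python3 - <<'E'
from h import *
s,t=load('scene0'),load('top0')
def cen(c,box,f):
    u0,v0,u1,v1=box; W=world(c)[v0:v1,u0:u1]; I=c['image'][v0:v1,u0:u1].astype(int); m=f(W,I)
    v,u=np.nonzero(m); return u.mean()+u0,v.mean()+v0,m.sum(),m
dark=lambda W,I:(I.max(2)<60)&(W[...,2]>140)&(W[...,2]<175)
a=cen(s,(195,232,232,285),dark); b=cen(t,(390,240,430,285),dark)
print(a[:3],b[:3],two(ray(s,*a[:2]),ray(t,*b[:2])))
I=s['image'].astype(int); W=world(s)
red=(I[...,0]>120)&(I[...,1]<60)&(I[...,2]<60)
n,l,st,_=cv2.connectedComponentsWithStats(red.astype(np.uint8))
for i in range(1,n):
    if st[i,4]>30: w=W[l==i]; print('red',st[i],np.percentile(w,[5,50,95],axis=0).round(0).tolist())
np.set_printoptions(linewidth=220)
for c,(u,v) in((s,(306,260)),(t,(328,219))):
    print(np.arange(u-9,u+10)); 
    print(np.c_[np.arange(v-9,v+10),world(c)[v-9:v+10,u-9:u+10,2].round(0).astype(int)])
    print(c['image'][v-9:v+10,u-9:u+10].mean(2).astype(int))
# mill frame: white pixels at frame height in top
W=world(t);I=t['image'].astype(int)
x,y,z=W[...,0],W[...,1],W[...,2]
roll=(I.max(2)<70)&(z>70)&(z<120)&(x>430)&(x<750)&(y>-100)&(y<300)
n,l,st,ce=cv2.connectedComponentsWithStats(roll.astype(np.uint8))
for i in range(1,n):
    if st[i,4]>300:
        v,u=np.nonzero(l==i); r=cv2.minAreaRect(np.c_[u,v].astype(np.float32)); B=cv2.boxPoints(r)
        w=W[l==i]; print('roller',st[i],'zmax',np.percentile(w[:,2],97).round(1),[onplane(t,p[0],p[1],95)[:2].round(1).tolist() for p in B], np.median(w,axis=0).round(1))
E
```

```text
(np.float64(209.33050847457628), np.float64(247.32203389830508), np.int64(118)) (np.float64(408.0660377358491), np.float64(259.27358490566036), np.int64(106)) (array([ 387.20157989, -295.04936304,  148.7980696 ]), np.float64(0.46358150785063085))
red [554  43  47  16 348] [[195.0, 1035.0, 360.0], [256.0, 1069.0, 363.0], [313.0, 1110.0, 365.0]]
red [201 224  18  11  60] [[229.0, -275.0, 87.0], [248.0, -255.0, 90.0], [260.0, -233.0, 93.0]]
red [249 239  18  10  68] [[350.0, -183.0, 87.0], [370.0, -167.0, 90.0], [381.0, -139.0, 93.0]]
[297 298 299 300 301 302 303 304 305 306 307 308 309 310 311 312 313 314 315]
[[251   5  -1   1   0  -4   0   1   1  -2  -4   0  -3  -2   0   0  -2  -3  -3  -3]
 [252  -2   1  -2   0  -2  -5   0   2  -4   1  -1  -4   2  -3  -4   1   0  -4  -4]
 [253  -2   0  -2  -2  -4   1  -4   0   0  -2  -2   5   0   0   0   3  -2  -1  -4]
 [254  -2  -4   1  -1   2  -3  -3   1  -3  -3  -4  -1  -2  -3  -4  -2  -1  -1   0]
 [255   3  -3   0  -1   1  -1   3   4   2   0   0   0   0   1   0  -3   1  -1  -8]
 [256   1   0  -2  -1  -2  -2  -1   0 136 136  -2  -5  -3  -2   4   1
[... 5693 characters left out ...]
173 171 145 162 172 165 181 184 179 214 198]
 [ 86 100 101 103 124 164 173 173 174 172 170 175 173 170 167 153 139 188 212]
 [ 56  92  96  94 125 149 165 174 171 171 169 169 166 168 160 168 212 221 225]
 [ 44  78  85  86 137 147 158 165 165 167 165 165 164 163 163 209 221 222 227]
 [ 50  70  72  75 103 118 147 156 157 157 159 164 162 162 180 216 222 223 223]
 [ 48 155 213 221 185 127 139 149 148 146 149 147 148 149 178 215 223 223 222]]
roller [ 211  175  104   30 1925] zmax 109.8 [[659.7, 238.6], [669.9, -61.8], [613.4, -63.1], [603.5, 235.1]] [633.7  87.3 100.5]
roller [ 214  214  106   31 1994] zmax 110.1 [[541.1, 233.9], [550.7, -65.4], [494.7, -66.6], [485.4, 230.5]] [515.5  83.8 100.7]
```

```bash
python3 - <<'E'
from h import *
s,t=load('scene0'),load('top0')
print('ball',two(ray(s,305.4,258.2),ray(t,329.3,220.5)))
print('foot from bearing mid top',onplane(t,327.2,220.5,105), 'scene foot', onplane(s,308.8,268.2,107))
for p in((527,-91,105),(523,-91,105)): print(proj(s,p),proj(t,p))
B=two(ray(s,305.4,258.2),ray(t,329.3,220.5))[0]
for yaw in range(-50,51,10):
    a=np.deg2rad(yaw); ax=np.array([-.5*np.cos(a),-.5*np.sin(a),.866]); F=B-ax*(B[2]-105)/.866
    print(yaw,F.round(1),np.round(proj(s,F),1),np.round(proj(t,F),1), 'neck/collar', np.round(proj(s,B-16*ax),1))
E
```

```text
ball (array([518.06567672, -94.4171566 , 129.73636388]), np.float64(1.604746148251202))
foot from bearing mid top [525.31530983 -89.03503373 105.        ] scene foot [532.06885258 -93.56689204 107.        ]
[np.float64(308.79925772991214), np.float64(267.24113076157414)] [np.float64(327.83894665428323), np.float64(219.86632047007737)]
[np.float64(308.0659009163775), np.float64(266.28723739448867)] [np.float64(327.9685500327765), np.float64(221.23324071293894)]
-50 [ 527.2 -105.4  105. ] [303.7 269.2] [332.9 219.4] neck/collar [304.6 264.3]
-40 [ 529.  -103.6  105. ] [304.7 269.4] [332.2 218.8] neck/collar [305.1 264.5]
-30 [ 530.4 -101.6  105. ] [305.7 269.4] [331.5 218.4] neck/collar [305.7 264.5]
-20 [531.5 -99.3 105. ] [306.7 269.4] [330.6 218.1] neck/collar [306.2 264.5]
-10 [532.1 -96.9 105. ] [307.6 269.2] [329.8 217.9] neck/collar [306.8 264.4]
0 [532.3 -94.4 105. ] [308.6 269. ] [328.9 217.9] neck/collar [307.3 264.2]
10 [532.1 -91.9 105. ] [309.4 268.6] [328.  218.1] neck/collar [307.8 264. ]
20 [531.5 -89.5 105. ] [310.1 268.1] [327.2 218.4] neck/collar [308.2 263.8]
30 [530.4 -87.3 105. ] [310.8 267.6] [326.4 218.8] neck/collar [308.6 263.5]
40 [529.  -85.2 105. ] [311.2 267. ] [325.7 219.4] neck/collar [308.8 263.1]
50 [527.2 -83.5 105. ] [311.5 266.3] [325.2 220. ] neck/collar [309.  262.8]
```

The gun axis is at about (387,-295) and the ball centre at about (518,-94,130), leaning about 18° from -x toward -y. The decoys are clear of the hand. Moving above the gun.

```bash
python3 -m handwheel '[[[0,0,0],[0.045,-0.019,0],1],[[0,0,0],[0.09,-0.038,0],1],[[0,0,0],[0.135,-0.056,0],1],[[0,0,0],[0.18,-0.075,0],1],[[0,0,0],[0.215,-0.089,0],1],[[0,0,0],[0.226,-0.094,0],1],[[0,0,0],[0.226,-0.094,0],1],[[0,0,0],[0.226,-0.094,0.01],1]]'
python3 - <<'E'
from h import *
snap('scene','scene1')
im=cv2.imread('pics/scene1.png')[120:300,110:350]; cv2.imwrite('pics/s1c.png',cv2.resize(im,(800,600)))
E
```

```text
time: 0.9
tool_pos: [387.2, -296.2, 217.2]
tcp_rot: [3.139, -0.0, 0.437]
contact_force: [0.8, -0.3, -1.0]
grip_width: 91.6
finger_force: 0.0
```

View pics/s1c.png

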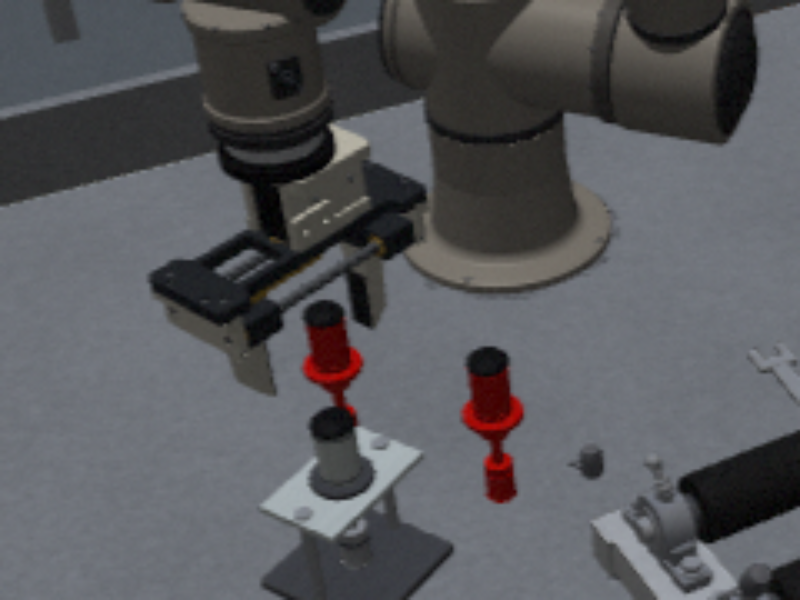

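The open gripper is above the gun (gun top at crop (333,425)), with the red decoys at (330,345) and (490,400) to the side. Descending and gripping.

```bash
python3 -m handwheel '[[[0,0,0],[0,0,0.03],1],[[0,0,0],[0,0,0.06],1],[[0,0,0],[0,0,0.085],1],[[0,0,0],[0,0,0.1],1],[[0,0,0],[0,0,0.11],1],[[0,0,0],[0,0,0.11],1],[[0,0,0],[0,0,0.11],0.3],[[0,0,0],[0,0,0.11],0.1],[[0,0,0],[0,0,0.11],0],[[0,0,0],[0,0,0.11],0],[[0,0,0],[0,0,0.11],0],[[0,0,0],[0,0,0.11],0]]'
```

```text
time: 2.15
tool_pos: [387.2, -294.9, 106.9]
tcp_rot: [3.141, -0.0, 0.437]
contact_force: [0.1, 0.6, -0.1]
grip_width: 48.3
finger_force: 0.0
```

```bash
python3 -m handwheel '[[[0,0,0],[0,0,0],0],[[0,0,0],[0,0,0],0],[[0,0,0],[0,0,0],0],[[0,0,0],[0,0,0],0],[[0,0,0],[0,0,0],0],[[0,0,0],[0,0,0],0]]'
```

```text
time: 2.75
tool_pos: [387.1, -294.8, 106.7]
tcp_rot: [-3.141, 0.0, 0.437]
contact_force: [-0.6, 1.8, 1.3]
grip_width: 31.5
finger_force: 30.0
```

```bash
python3 -m handwheel '[[[0,0,0],[0,0,-0.015],0],[[0,0,0],[0,0,-0.035],0],[[0,0,0],[0,0,-0.06],0],[[0,0,0],[0,0,-0.085],0],[[0,0,0],[0,0,-0.11],0],[[0,0,0],[0,0,-0.13],0],[[0,0,0],[0,0,-0.15],0],[[0,0,0],[0,0,-0.17],0],[[0,0,0],[0,0,-0.18],0],[[0,0,0],[0,0,-0.18],0]]'
python3 - <<'E'
from h import *
from scipy.spatial.transform import Rotation as R
o=get_obs(); Rc=R.from_euler('xyz',o['tcp_rot']); p=o['tool_pos']
for yaw in (15,18,21):
    Rt=R.from_euler('xyz',[180,-30,yaw],degrees=True); ax=-Rt.as_matrix()[:,2]
    ball=np.array([518.1,-94.4,131]); tip=ball+6*ax
    # gun: seat 98.2 below grip; TCP ~24 below grip (TCP 106.7 when grip 130)
    tcp=tip+ax*(98.2-23.5)
    for back in (60,):
        print(yaw,ax.round(3),tcp.round(1),'turn',(Rc.inv()*Rt).as_rotvec(degrees=True).round(2),'shift',Rc.inv().apply(tcp+ax*back-p).round(1))
print(o['tool_pos'],o['contact_force'],o['grip_width'])
E
```

```text
time: 3.75
tool_pos: [387.4, -295.3, 287.4]
tcp_rot: [3.14, -0.0, 0.437]
contact_force: [-1.1, -0.6, -4.0]
grip_width: 31.7
finger_force: 30.0
15 [-0.483 -0.129  0.866] [ 479.1 -104.8  200.9] turn [-2.53 29.89  9.82] shift [ 134.1 -139.1   34.3]
18 [-0.476 -0.155  0.866] [ 479.7 -106.9  200.9] turn [-1.74 29.93  6.89] shift [ 133.6 -135.4   34.3]
21 [-0.467 -0.179  0.866] [ 480.4 -108.9  200.9] turn [-0.95 29.96  3.96] shift [ 133.2 -131.7   34.3]
[ 387.39879205 -295.28834219  287.35441756] [-1.08459414 -0.5556991  -3.98890984] 31.67684076398807
```

```bash
python3 -m handwheel '[[[0,0,0],[0.01,-0.01,0],0],[[0,2,0],[0.025,-0.03,0],0],[[0,5,1],[0.045,-0.05,0],0],[[0,10,2],[0.065,-0.07,0.005],0],[[-0.5,15,3],[0.085,-0.09,0.01],0],[[-1,20,4],[0.1,-0.105,0.02],0],[[-1.2,24,5],[0.115,-0.12,0.025],0],[[-1.5,27,6],[0.125,-0.13,0.03],0],[[-1.7,29,6.9],[0.131,-0.134,0.034],0],[[-1.74,29.93,6.89],[0.1336,-0.1354,0.034],0],[[-1.74,29.93,6.89],[0.1336,-0.1354,0.034],0]]'
python3 - <<'E'
from h import *
for n in('scene','top'): snap(n,n+'2')
s=cv2.imread('pics/scene2.png')[175:295,250:350]; t=cv2.imread('pics/top2.png')[160:280,290:390]
cv2.imwrite('pics/c2.png',np.hstack([cv2.resize(s,(400,480),interpolation=cv2.INTER_CUBIC),cv2.resize(t,(400,480),interpolation=cv2.INTER_CUBIC)]))
E
```

```text
time: 4.85
tool_pos: [450.3, -115.0, 251.8]
tcp_rot: [-3.138, -0.522, 0.313]
contact_force: [-0.8, 0.6, -4.1]
grip_width: 31.6
finger_force: 30.0
```

View pics/c2.png

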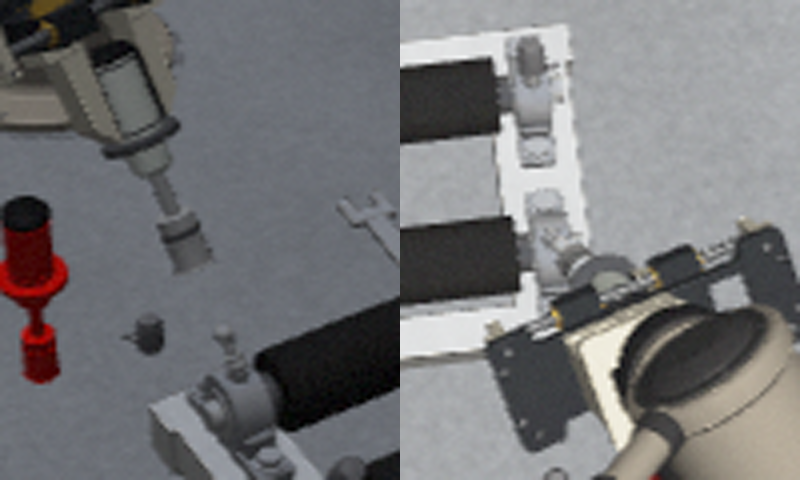

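The scene crop shows the gun held square, with the coupler mouth at crop (190,262) up-left of the nipple ball at (222,332). The two axes look nearly parallel. I'll compare the gun's pixels with the pose the robot reports and correct the ball position from that.

```bash
cat > cmp.py <<'E'
from h import *
from scipy.spatial.transform import Rotation as R
import sys
tag=sys.argv[1]; o=get_obs(); M=R.from_euler('xyz',o['tcp_rot']).as_matrix(); p=o['tool_pos']; ax=-M[:,2]
mouth=p+ax*(23.3-116)   # gun_grip is 23.3 above TCP
print('axis',ax.round(3),'mouth',mouth.round(1),o['contact_force'].round(1))
for n in('scene','top'):
    c=load(n+tag); W=world(c)-mouth; a=W@ax; r=np.linalg.norm(W-a[...,None]*ax,axis=2)
    for lo,hi,rm in((-2,8,19),(2,34,17),(8,20,17),(20,34,17),(40,60,10),(66,82,19),(86,90,29)):
        m=(a>lo)&(a<hi)&(r<rm); v,u=np.nonzero(m)
        if m.sum()<6: print(n,lo,hi,'few',m.sum()); continue
        q=np.array(proj(c,mouth+ax*a[m].mean())); d=np.array(proj(c,mouth+ax*(a[m].mean()+20)))-q; d/=np.linalg.norm(d); nn=np.array([-d[1],d[0]])
        k=(np.c_[u,v]-q)@nn
        print(n,lo,hi,m.sum(),'axis px',q.round(1),'perp extent mid %.2f mean %.2f halfw %.2f'%((k.max()+k.min())/2,k.mean(),(k.max()-k.min())/2),'normal',nn.round(2),'along mm',a[m].min().round(1),a[m].max().round(1))
E
python3 cmp.py 2
python3 - <<'E'
from h import *
import numpy as np
np.set_printoptions(linewidth=220)
for n,u,v in(('scene',306,260),('top',330,221)):
    c=load(n+'2'); W=world(c)[v-9:v+9,u-9:u+9]; print(n,'cols from',u-9)
    print(np.c_[np.arange(v-9,v+9),W[...,2].round(0).astype(int)])
E
```

```text
axis [-0.474 -0.156  0.867] mouth [ 494.8 -101.5  172.3] [ 1.   0.3 -4.1]
scene -2 8 37 axis px [297.9 239.3] perp extent mid -0.20 mean -0.39 halfw 4.99 normal [ 0.92 -0.39] along mm -1.8 7.4
scene 2 34 129 axis px [295.7 234.1] perp extent mid -0.34 mean -0.41 halfw 4.99 normal [ 0.92 -0.39] along mm 2.1 33.9
scene 8 20 47 axis px [296.3 235.5] perp extent mid -0.47 mean -0.57 halfw 4.86 normal [ 0.92 -0.39] along mm 8.4 19.3
scene 20 34 56 axis px [294.2 230.6] perp extent mid -0.28 mean -0.33 halfw 4.92 normal [ 0.92 -0.39] along mm 20.4 33.9
scene 40 60 32 axis px [290.5 222. ] perp extent mid -0.43 mean -0.45 halfw 2.04 normal [ 0.92 -0.39] along mm 41.0 60.0
scene 66 82 66 axis px [286.9 213.5] perp extent mid -0.57 mean -0.43 halfw 5.45 normal [ 0.92 -0.39] along mm 66.1 81.1
scene 86 90 54 axis px [284.5 207.9] perp extent mid -0.26 mean 0.09 halfw 10.11 normal [ 0.92 -0.39] along mm 86.1 89.9
top -2 8 13 axis px [333.7 224.9] perp extent mid 0.52 mean 0.47 halfw 4.24 normal [-0.71  0.7 ] along mm -0.7 7.5
top 2 34 40 axis px [335.  226.3] perp extent mid 0.51 mean 0.39 half
[... 2612 characters left out ...]
91 103 108 104 117 109 136 136 146 180 182 184 184 179  46   7  -1]
 [222  89  88  97 105  97 101 101 139 139 181 180 183 189 195 190 185   1   2]
 [223  93  95  92 101  99 101  95 103 173 177 194 191 199 203 203 198 204  -3]
 [224  85  83  97 107 101 110 103 100 185 186 194 194 202 209 209 210 202 258]
 [225  87  85  84 100 104 104  97 101 173 188 197 212 204 206 211 257 259 265]
 [226  88  86  86  94  95  99 102  99 173 184 198 203 207 206 260 261 263 263]
 [227  77  81  84 100  98 100  91 102 174 191 199 202 201 263 259 262 258 256]
 [228  49  44  81  94  94  92  91  99  93 171 197 200 260 259 260 257 264 265]
 [229  49  39  43  86  88  97  93  87  85  90 196 198 258 259 261 253 259 265]]
```

```bash
cat > plan.py <<'E'
from h import *
from scipy.spatial.transform import Rotation as R
s,t=load('scene0'),load('top0'); o=get_obs(); Ro=R.from_euler('xyz',o['tcp_rot']); M=Ro.as_matrix(); ax=-M[:,2]; p=o['tool_pos']
for su,sv,tu,tv in((305.4,258.2,329.3,220.5),(305.75,258.05,329.65,220.15)):
    B,g=two(ray(s,su,sv),ray(t,tu,tv)); print('ball',B.round(1),'gap',g.round(2))
    for yaw in(12,18,24):
        y=np.deg2rad(yaw); A=np.array([-.5*np.cos(y),-.5*np.sin(y),.866]); q=B-14*A  # neck/collar
        print('  yaw',yaw,'collar px',np.round(np.array(proj(s,q))-proj(s,B)+[305.4,258.2],1),np.round(np.array(proj(t,q))-proj(t,B)+[329.3,220.5],1))
    seat=p+ax*(23.3-98.2); d=M.T@(B+6*ax-seat); print('  shift to seat in tool axes (mm)',d.round(1))
E
python3 plan.py
```

```text
ball [518.1 -94.4 129.7] gap 1.6
  yaw 12 collar px [307.3 263.3] [328.4 219.3]
  yaw 18 collar px [307.5 263.1] [328.2 219.4]
  yaw 24 collar px [307.7 263. ] [328.  219.5]
  shift to seat in tool axes (mm) [-0.2  0.6 60.8]
ball [519.  -94.7 131. ] gap 0.09
  yaw 12 collar px [307.3 263.3] [328.4 219.3]
  yaw 18 collar px [307.5 263.2] [328.2 219.4]
  yaw 24 collar px [307.7 263. ] [328.  219.5]
  shift to seat in tool axes (mm) [ 1.1  1.1 60.1]
```

The corrected ball is (519,-94.7,131), with the rays crossing to 0.1 mm. The lean yaw looks like about 20°. I'll turn by 2° and approach to just short of the ball.

```bash
python3 -m handwheel '[[[0.5,0,-0.8],[0.0005,0.001,0],0],[[1,0,-1.7],[0.001,0.002,0.008],0],[[1,0,-1.7],[0.001,0.0024,0.018],0],[[1,0,-1.7],[0.001,0.0024,0.028],0],[[1,0,-1.7],[0.001,0.0024,0.035],0],[[1,0,-1.7],[0.001,0.0024,0.039],0],[[1,0,-1.7],[0.001,0.0024,0.039],0],[[1,0,-1.7],[0.001,0.0024,0.039],0]]'
python3 - <<'E'
from h import *
for n in('scene','top'): snap(n,n+'3')
s=cv2.imread('pics/scene3.png')[215:275,275:335]; t=cv2.imread('pics/top3.png')[190:250,300:360]
cv2.imwrite('pics/c3.png',np.hstack([cv2.resize(s,(400,400),interpolation=cv2.INTER_CUBIC),cv2.resize(t,(400,400),interpolation=cv2.INTER_CUBIC)]))
E
python3 cmp.py 3; python3 plan.py|grep -v yaw
```

```text
time: 5.75
tool_pos: [471.1, -111.6, 219.5]
tcp_rot: [-3.139, -0.523, 0.348]
contact_force: [-0.3, -0.3, -4.3]
grip_width: 31.4
finger_force: 30.0
axis [-0.469 -0.172  0.866] mouth [514.6 -95.9 139.5] [-0.1 -0.4 -3.5]
scene -2 8 37 axis px [303.9 253.3] perp extent mid -0.65 mean -0.66 halfw 4.92 normal [ 0.91 -0.41] along mm -1.1 7.7
scene 2 34 125 axis px [301.6 248.2] perp extent mid -0.60 mean -0.63 halfw 4.98 normal [ 0.91 -0.41] along mm 2.0 34.0
scene 8 20 42 axis px [302.2 249.5] perp extent mid -0.65 mean -0.71 halfw 4.72 normal [ 0.91 -0.41] along mm 8.4 19.8
scene 20 34 56 axis px [300.2 244.9] perp extent mid -0.55 mean -0.55 halfw 4.92 normal [ 0.91 -0.41] along mm 20.4 34.0
scene 40 60 30 axis px [296.5 236.8] perp extent mid -0.59 mean -0.59 halfw 1.93 normal [ 0.91 -0.41] along mm 40.3 59.2
scene 66 82 61 axis px [292.8 228.3] perp extent mid -0.59 mean -0.60 halfw 5.38 normal [ 0.91 -0.41] along mm 66.3 80.6
scene 86 90 56 axis px [290.3 222.7] perp extent mid -0.58 mean -0.16 halfw 10.05 normal [ 0.91 -0.41] along mm 86.1 90.0
top -2 8 14 axis px [330.6 221.2] perp extent mid 0.31 mean 0.25 halfw 4.30 normal [-0.67  0.74] along mm -1.4 7.7
top 2 34 43 axis px [332.  222.4] perp extent mid 0.37 mean 0.27 halfw 4.30 normal [-0.67  0.74] along mm 2.7 33.9
top 8 20 12 axis px [331.5 221.9] perp extent mid 0.27 mean 0.17 halfw 3.53 normal [-0.67  0.74] along mm 10.0 19.4
top 20 34 21 axis px [332.8 223.2] perp extent mid 0.40 mean 0.43 halfw 4.27 normal [-0.67  0.74] along mm 23.4 33.9
top 40 60 few 0
top 66 82 few 0
top 86 90 32 axis px [338.4 228.3] perp extent mid -1.16 mean -2.37 halfw 7.31 normal [-0.67  0.74] along mm 86.4 89.9
ball [518.1 -94.4 129.7] gap 1.6
  shift to seat in tool axes (mm) [-1.6 -0.2 22.1]
ball [519.  -94.7 131. ] gap 0.09
  shift to seat in tool axes (mm) [-0.3  0.4 21.4]
```

View pics/c3.png

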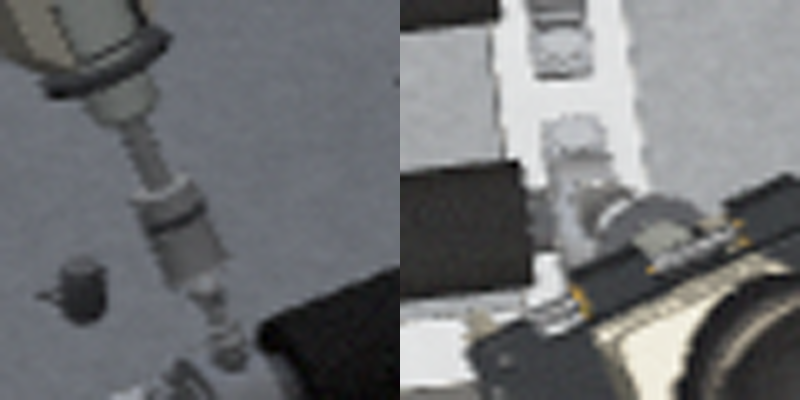

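The coupler mouth is right over the ball (scene crop (205,285)) and in line with the nipple axis. Pressing in slowly.

```bash
python3 -m handwheel '[[[0,0,0],[-0.0002,0.0003,0.002],0],[[0,0,0],[-0.0002,0.0003,0.004],0],[[0,0,0],[-0.0002,0.0003,0.006],0],[[0,0,0],[-0.0002,0.0003,0.008],0],[[0,0,0],[-0.0002,0.0003,0.009],0],[[0,0,0],[-0.0002,0.0003,0.009],0]]'
python3 -m handwheel '[[[0,0,0],[0,0,0.001],0],[[0,0,0],[0,0,0.002],0],[[0,0,0],[0,0,0.003],0],[[0,0,0],[0,0,0.004],0],[[0,0,0],[0,0,0.004],0]]'
python3 -m handwheel '[[[0,0,0],[0,0,0.001],0],[[0,0,0],[0,0,0.002],0],[[0,0,0],[0,0,0.003],0],[[0,0,0],[0,0,0.004],0],[[0,0,0],[0,0,0.004],0]]'
```

```text
time: 6.45
tool_pos: [475.2, -110.3, 211.5]
tcp_rot: [-3.139, -0.523, 0.347]
contact_force: [0.5, 0.6, -2.9]
grip_width: 31.4
finger_force: 30.0
time: 6.95
tool_pos: [477.2, -110.1, 208.9]
tcp_rot: [-3.141, -0.524, 0.348]
contact_force: [0.6, 1.4, -4.9]
grip_width: 31.7
finger_force: 30.0
time: 7.45
tool_pos: [478.8, -108.8, 203.8]
tcp_rot: [-3.138, -0.522, 0.347]
contact_force: [4.3, 1.9, -9.2]
grip_width: 31.7
finger_force: 30.0
```

The force is now an axial pull of about 6 N, so the jaws have passed the ball's equator and are drawing the gun in. Continuing.

```bash
python3 -m handwheel '[[[0,0,0],[0,0,0.001],0],[[0,0,0],[0,0,0.002],0],[[0,0,0],[0,0,0.003],0],[[0,0,0],[0,0,0.004],0],[[0,0,0],[0,0,0.004],0]]'
python3 -m handwheel '[[[0,0,0],[0,0,0.001],0],[[0,0,0],[0,0,0.002],0],[[0,0,0],[0,0,0.003],0],[[0,0,0],[0,0,0.004],0],[[0,0,0],[0,0,0.004],0]]'
python3 - <<'E'
from h import *
from scipy.spatial.transform import Rotation as R
o=get_obs(); print(R.from_euler('xyz',o['tcp_rot']).inv().apply(o['contact_force']-[0,0,-4.1]).round(1),o['moment'])
E
python3 plan.py|grep -v yaw
```

```text
time: 7.95
tool_pos: [480.7, -108.4, 201.5]
tcp_rot: [-3.14, -0.523, 0.348]
contact_force: [-5.1, 0.2, 2.7]
grip_width: 31.5
finger_force: 30.0
time: 8.45
tool_pos: [482.4, -107.8, 198.4]
tcp_rot: [-3.14, -0.523, 0.349]
contact_force: [-8.1, 0.2, 7.1]
grip_width: 31.4
finger_force: 30.0
[ -0.9  -3.  -13.4] [0.19737698 1.17401251 0.34376272]
ball [518.1 -94.4 129.7] gap 1.6
  shift to seat in tool axes (mm) [-1.3 -0.3 -2.5]
ball [519.  -94.7 131. ] gap 0.09
  shift to seat in tool axes (mm) [-0.1  0.3 -3.1]
```

Seated, with 13.4 N axial, so the spring has started to move. Pushing further along the axis.

```bash
python3 -m handwheel '[[[0,0,0],[0,0,0.001],0],[[0,0,0],[0,0,0.002],0],[[0,0,0],[0,-0.0002,0.003],0],[[0,0,0],[0,-0.0003,0.004],0],[[0,0,0],[0,-0.0003,0.005],0],[[0,0,0],[0,-0.0003,0.006],0],[[0,0,0],[0,-0.0003,0.007],0],[[0,0,0],[0,-0.0003,0.008],0],[[0,0,0],[0,-0.0003,0.008],0]]'
cat > f.py <<'E'
from h import *
from scipy.spatial.transform import Rotation as R
F=[]
for i in range(3):
    snap('scene','scene4'); o=get_obs(); r=R.from_euler('xyz',o['tcp_rot']).inv(); F.append(r.apply(o['contact_force']-[0,0,-4.1])); m=r.apply(o['moment'])
print('F tool',np.mean(F,0).round(1),'M tool',m.round(2),o['moment'].round(2))
snap('top','top4')
E
python3 f.py; python3 cmp.py 4|grep scene; python3 plan.py|grep -v yaw
```

```text
time: 9.35
tool_pos: [486.1, -106.3, 191.6]
tcp_rot: [-3.141, -0.523, 0.349]
contact_force: [-10.3, -1.5, 9.4]
grip_width: 31.3
finger_force: 30.0
F tool [ -2.1  -2.8 -16.6] M tool [ 0.67 -1.17 -0.05] [0.12 1.29 0.38]
scene -2 8 23 axis px [309. 265.] perp extent mid -1.36 mean -0.95 halfw 3.15 normal [ 0.91 -0.41] along mm -1.8 7.9
scene 2 34 97 axis px [306.4 259. ] perp extent mid -0.75 mean -0.91 halfw 4.77 normal [ 0.91 -0.41] along mm 2.0 33.9
scene 8 20 33 axis px [307.1 260.7] perp extent mid -0.90 mean -1.02 halfw 4.62 normal [ 0.91 -0.41] along mm 10.6 19.5
scene 20 34 51 axis px [305.3 256.5] perp extent mid -0.69 mean -0.85 halfw 4.72 normal [ 0.91 -0.41] along mm 20.2 33.9
scene 40 60 31 axis px [301.6 248.3] perp extent mid -0.13 mean -0.52 halfw 3.35 normal [ 0.91 -0.41] along mm 40.4 59.4
scene 66 82 51 axis px [297.9 239.8] perp extent mid -0.64 mean -0.60 halfw 5.18 normal [ 0.91 -0.41] along mm 66.3 80.4
scene 86 90 46 axis px [295.5 234.5] perp extent mid -0.64 mean -0.50 halfw 9.85 normal [ 0.91 -0.41] along mm 86.1 90.0
ball [518.1 -94.4 129.7] gap 1.6
  shift to seat in tool axes (mm) [ -1.4  -0.2 -10.2]
ball [519.  -94.7 131. ] gap 0.09
  shift to seat in tool axes (mm) [ -0.2   0.4 -10.9]
```

```bash
python3 -m handwheel '[[[0,0,0],[-0.0002,-0.0003,0.001],0],[[0,0,0],[-0.0004,-0.0006,0.002],0],[[0,0,0],[-0.0006,-0.0008,0.003],0],[[0,0,0],[-0.0006,-0.0008,0.004],0],[[0,0,0],[-0.0006,-0.0008,0.005],0],[[0,0,0],[-0.0006,-0.0008,0.005],0],[[0,0,0],[-0.0006,-0.0008,0.005],0]]'
sed -i 's/scene4/scene5/;s/top4/top5/' f.py
python3 f.py; python3 cmp.py 5|grep scene; python3 plan.py|grep -v yaw
```

```text
time: 10.25
tool_pos: [488.1, -105.4, 187.6]
tcp_rot: [3.14, -0.524, 0.349]
contact_force: [-10.4, -1.6, 10.7]
grip_width: 31.5
finger_force: 30.0
F tool [ -1.8  -1.4 -19.1] M tool [ 0.45 -1.06  0.02] [0.01 1.13 0.21]
scene -2 8 34 axis px [309.8 266.7] perp extent mid -2.67 mean -3.03 halfw 4.47 normal [ 0.91 -0.41] along mm -1.9 7.8
scene 2 34 95 axis px [307.1 260.7] perp extent mid -1.36 mean -0.94 halfw 5.38 normal [ 0.91 -0.41] along mm 2.6 33.7
scene 8 20 29 axis px [307.8 262.1] perp extent mid -0.85 mean -0.69 halfw 4.67 normal [ 0.91 -0.41] along mm 8.3 19.9
scene 20 34 49 axis px [306.  258.1] perp extent mid -0.65 mean -0.64 halfw 4.67 normal [ 0.91 -0.41] along mm 20.3 33.7
scene 40 60 28 axis px [302.  249.2] perp extent mid 0.11 mean 0.04 halfw 3.60 normal [ 0.91 -0.41] along mm 41.6 59.0
scene 66 82 54 axis px [298.6 241.5] perp extent mid -0.56 mean -0.55 halfw 5.18 normal [ 0.91 -0.41] along mm 66.8 81.4
scene 86 90 55 axis px [296.2 236.2] perp extent mid -0.56 mean -0.34 halfw 9.85 normal [ 0.91 -0.41] along mm 86.0 90.0
ball [518.1 -94.4 129.7] gap 1.6
  shift to seat in tool axes (mm) [ -1.3  -0.1 -14.9]
ball [519.  -94.7 131. ] gap 0.09
  shift to seat in tool axes (mm) [ -0.1   0.5 -15.6]
```

```bash
python3 - <<'E'
from h import *
from scipy.spatial.transform import Rotation as R
ims=[]
for tag in('3','5'):
    c=load('scene'+tag); ims.append(cv2.resize(c['image'][215:285,275:335,::-1],(400,467),interpolation=cv2.INTER_CUBIC))
cv2.imwrite('pics/c5.png',np.hstack(ims))
c=load('scene5'); o=get_obs(); ax=-R.from_euler('xyz',o['tcp_rot']).as_matrix()[:,2]; mouth=o['tool_pos']+ax*(23.3-116)
W=world(c)-mouth; a=W@ax; rv=W-a[...,None]*ax; r=np.linalg.norm(rv,axis=2)
# silhouette width (px) per 2 mm of axis
v,u=np.mgrid[:480,:640]; q=np.array(proj(c,mouth)); q2=np.array(proj(c,mouth+ax*100)); d=(q2-q)/np.linalg.norm(q2-q); n=np.array([-d[1],d[0]]); k=(u-q[0])*n[0]+(v-q[1])*n[1]; al=((u-q[0])*d[0]+(v-q[1])*d[1])*100/np.linalg.norm(q2-q)
m=(r<30)&(a>10)&(a<100)
for lo in range(26,94,3):
    s=m&(al>=lo)&(al<lo+3)
    if s.sum(): print(lo,s.sum(),k[s].min().round(1),k[s].max().round(1))
E
```

```text
26 11 -5.3 3.6
29 12 -4.9 4.0
32 11 -5.4 3.5
35 12 -5.0 3.9
38 12 -5.5 4.3
41 12 -5.1 3.8
44 10 -5.2 3.3
47 12 -4.8 3.7
50 9 -4.4 3.2
53 5 -2.7 0.5
56 5 -2.3 0.9
59 7 -3.7 1.7
62 9 -3.3 3.0
65 12 -5.1 3.8
68 12 -5.6 4.2
71 13 -5.2 4.6
74 12 -5.7 4.1
77 16 -7.2 5.8
80 21 -9.0 8.5
83 23 -9.9 8.0
86 23 -10.4 9.3
89 24 -9.6 8.8
92 18 -10.1 8.3
```

View pics/c5.png

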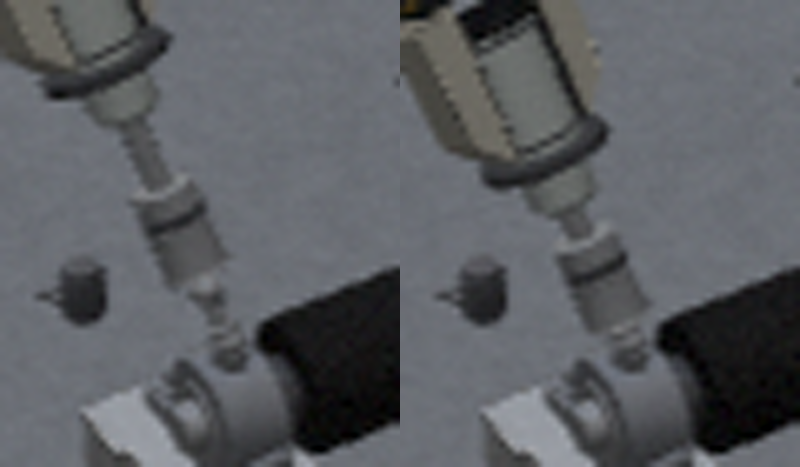

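The tube between coupler and nose has shortened from 28 to about 12 mm, a stroke of about 15.5 mm. The coupler covers the ball head, in line with the nipple, at about 19 N axial. Handing in.

```bash
python3 -c "
from plant import close_job; print(close_job())"
```

```text
the job is handed in; nothing more can be done
None
```

The job is handed in: the grease gun is still gripped, snapped squarely onto the open nipple on the right-hand bearing, and pushed in about 15.5 mm of its 20 mm stroke; I did not touch the other things on the bench.

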